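# Hook the well plate into the shaker nest

### The job

Load the white plate with the six wells onto the bench shaker: tuck its plain edge (the one without wells) under the retaining lip at the back of the platform, then lower the opposite edge behind the front sill, without letting it fall, so that the plate lies flat in the nest. Let go of it, and leave the smaller blank plate and the other things on the bench where they stand.

Things in the scene. Friction and masses are not known exactly. Their poses are not given: they have to be found in the camera images.
- shaker: White bench shaker, fixed, 190 (x) x 146 (y) x 73 mm high, with an aluminium platform, the nest. Origin: centre of its underside on the bench; +x points to the back (the lip), z up. Nest floor: level, 44 mm above the origin, from x = -64 mm (front sill) to +70 mm (back wall), 134 mm long. Side rails: inner faces at y = +50 and -50 mm, 8 mm high above the floor.
- shaker_lip (a point): Middle of the front edge of the retaining lip, on its underside, 24 mm above the nest floor; x = +42 mm from the shaker's origin. The lip, 5 mm thick and 112 mm wide, covers the floor from here to the back wall, 28 mm farther along +x. Axes as the shaker's.
- shaker_sill (a point): Middle of the front sill's top, on its inner face (x = -64 mm); the sill is 6 mm thick and 18 mm high above the nest floor. A level plate cannot pass over it and under the lip; one tilted 12 to 20 degrees, plain edge low, can. Axes as the shaker's.
- well_plate: The plate to load, loose, about 100 g: white slab 120 (x) x 80 (y) x 8 mm with six round wells (21 mm wide, 3 mm high collars) and an upright grip rib on top. Origin: centre of its underside. +x points to its plain edge without wells, -x to the edge with the wells, z up. The whole top from x = +21 mm to the plain edge at +60 mm is flat.
- well_plate_grip (a point): Where to grip the well plate: middle of the grip rib, 36 mm above the plate's underside (28 mm above the slab's top), over the plate's centre. The rib is 12 mm thick (y), 40 mm long (x) and rises to 50 mm above the plate's underside. Axes as the plate's.
- well_plate_plain_edge (a point): Middle of the well plate's plain edge, half-way up the 8 mm slab; 60 mm along the plate's +x from its centre. Axes as the plate's.
- well_plate_well_edge (a point): Middle of the opposite edge of the well plate, by the wells, half-way up the slab; 60 mm along the plate's -x from its centre. Axes as the plate's.
- blank_plate_grip (a point): Middle of the grip rib of the smaller blank plate, to be left alone: white slab 96 x 62 x 8 mm with the same rib and no wells. 36 mm above its underside.
- timer: Bench timer, white, 62 x 62 x 22 mm, a bystander. Origin: centre of its underside.
- cup: Specimen cup with white lid, 53 mm wide, 59 mm high, a bystander. Origin: centre of its underside.
- bottle: Brown reagent bottle with black cap, 48 mm wide, 95 mm high, a bystander. Origin: centre of its underside.
- tape: Roll of tape, 66 mm wide, 19 mm high, a bystander. Origin: centre of its underside.
- slides: Blue box of slides, 84 x 62 x 40 mm, a bystander. Origin: centre of its underside.

How it is judged (in metres and radians):
On the way:
1. the plate's plain edge is under the lip (at least 6 mm) while the opposite edge is still raised above the front sill (x of well_plate_plain_edge in the frame of shaker between 0.048 and 0.075 m and y of well_plate_plain_edge in the frame of shaker between -0.03 and 0.03 m and z of well_plate_plain_edge in the frame of shaker below 0.068 m and z of well_plate_well_edge in the frame of shaker above 0.064 m), for 0.1 s.
At the end, for the whole second after the job is handed in: The well plate lies flat on the nest's floor (both edges within 4 mm of it, tilt under 3.4 degrees, turned less than 12 degrees from the nest), plain edge at least 6 mm under the lip, the other edge behind the front sill, released and at rest (x of well_plate_plain_edge in the frame of shaker above 0.048 m and z of well_plate_plain_edge in the frame of shaker between 0.044 and 0.052 m and x of well_plate_well_edge in the frame of shaker above -0.067 m and z of well_plate_well_edge in the frame of shaker between 0.044 and 0.052 m and angle between well_plate_grip's own z axis and vertical below 0.06 rad and angle between the x axis of well_plate_grip and the x axis of shaker, either way round below 0.21 rad and linear speed of well_plate below 0.02 m/s); the robot touches nothing.
It fails at once if the well plate is let fall (faster than 0.5 m/s with no finger on it) (linear speed of well_plate above 0.5 m/s and contact force between well_plate and the fingers below 0.05 N).
It fails at once if the blank plate or another bystander is moved more than 40 mm (distance of any of blank_plate_grip, timer, cup, bottle, tape, slides from where it was at the start of the episode above 0.04 m).
It also fails if it takes over 37 s, if anything falls off the work surface, if the arm or the gripper's body presses on something with over 40 N, if the wrist force passes 120 N, or if a joint passes its speed limit or range.

### The arm

A 6-joint arm with a two-finger parallel gripper is mounted at the origin on a cart in front of the work surface, level with it; the furniture and walls round the work are solid. World frame = base frame: x ahead of the robot, y to its left, z up, the work surface at z = 0. Lengths are in m, angles in degrees, forces in N, time in s.
With the tool pointing down it reaches from about 0.3 to 0.875 m from the base axis. Payload 6.4 kg.
Tool frame: the origin (TCP) lies midway between the tips of the shut fingers; the grasp point (between the pads) lies ctrl.grip_point_offset behind it (ctrl.grip_point_offset is the distance from the TCP to the grasp point, in m); y points along the fingers, x is the direction in which the jaws open and shut, and the axes are right-handed (so a half turn about y gives the same grasp; the last joint's range is limited). The gripper opens to 85 mm and grips with 20 to 120 N. Pads are 22 mm wide; open, the fingers measure 114 mm over their backs; the gripper's body (76 mm by 85 mm) begins 54 mm behind the grasp point. The pads swing forward as they close: fully open they stand 13 mm farther back than shut.
Start: joints at [52.695, 10.359, 92.074, -0, 77.567, -11.82], TCP at [0.247, 0.519, 0.231] pointing down, gripper open.
Joint ranges: [-171.53, 171.53], [-51.25, 118.39], [17.06, 147.69], [-65.23, 245.23], [0, 150.52], [-178.68, 178.68]. Speed limits (degrees/s): [147.25, 147.25, 172.46, 180, 180, 180].

### API

Orientations are given as [roll, pitch, yaw] about the fixed x, y, z axes, in that order (R = Rz(yaw) Ry(pitch) Rx(roll)).
In Python, from station import status, optics, job, ctrl gives the robot as it stands.
- The arm moves only by the tool jog_arm, never from a script. Its argument "deltas" is text: rows parted by semicolons, each of 4 numbers parted by spaces: the shift along the tool's x, y, z in m, then the turn about the tool's y in rad. In form: dx dy dz roll; .... A call has 1 to 12 rows; each row is the pose to reach, as a shift and turn from the pose measured when the call began, along the tool's axes at that moment; what a row does not reach only later rows make up. A row lasts 1/10 s, in which the tool goes at most 50 mm and 8.59 degrees, less where a joint would pass 70% of its speed; a pose out of reach is approached as far as the arm can. A call with a gripper value outside its range is refused whole. "grip" is the finger opening in m, from 0 to 0.0854, set as the call begins (left out, the last holds). The fingers move at their own pace and stop on an object; "force" is the grip in N (left out, the last holds). Time passes only in rows, so rows that repeat a pose let the fingers close. It gives the time, the measured TCP pose, the force and the opening at its end, in the units of the state.
- status.get_state(): the state, without advancing time (a new reading comes with each control period).
- optics.read_camera(name): name is "scene" or "top"; returns the picture (480x640x3 uint8, red, green, blue); there is no depth.
- optics.calibration(name): a dict with "K" (3x3 intrinsics, pixels), "k1" (the pictures are not rectified: a ray, as slopes to the right and down, at radius r is drawn at 1 + k1 r^2 times it, then the intrinsics apply), "R" (3x3) and "t" (3): a world point X has camera coordinates R X + t. Camera axes: x right, y down, z forward; pixel columns grow to the right and rows downward; lengths in m; the calibration is good to about 2 mm. A picture is of the moment at which its call begins. calibration takes no time and is no camera call.
- job.sign_off(): hands the job in, once; it reports no verdict.
The state is a dict: "time": time; "qpos": joint angles; "joint_velocities": joint speeds; "joint_torque": joint torques, N m; "eef_pos": TCP position; "ee_rot": TCP orientation; "force": force on the tool from outside, world axes, zero at the start; "ft_torque": the same for the moment, N m; "width": finger opening in m.
Only numpy, scipy, OpenCV 4.12 (cv2) and the standard library are available. Lean on these libraries where they do the work, as an engineer would, in place of code of your own. Each camera call takes 0.05 s, during which the arm holds its last target.

## Working session

There is one attempt and no reset: what is moved stays moved. The work goes in short steps, Python scripts to look and compute and a tool call to move; the robot and the scene stay as the last step left them, time stands still between calls to the robot, and variables do not carry over. Pictures are saved under pics/ and viewed, and the job is handed in when it is done.

Besides the shell and the picture viewer there is one more tool, called after "Call:" in YAML: its name, and indented under it one key for each argument. jog_arm: Moves the arm, as the interface text tells. Its arguments: {"type":"object","properties":{"deltas":{"type":"string"},"grip":{"type":"number"},"force":{"type":"number"}},"required":["deltas"]}

```bash
ls; mkdir -p pics
python3 - <<'E'
from station import status, optics, job, ctrl
import cv2
s=status.get_state()
for k,v in s.items(): print(k,v)
print(ctrl.grip_point_offset)
for n in ["scene","top"]:
    im=optics.read_camera(n); cv2.imwrite(f"pics/{n}0.png",im[:,:,::-1]); print(n,optics.calibration(n))
E
```

```text
pics
time 0.0
qpos [ 5.26938299e+01  1.04005125e+01  9.21300401e+01  6.29501326e-04
  7.75645545e+01 -1.18209490e+01]
joint_velocities [-0.08631306  0.06571586 -0.02778379 -0.03621632 -0.02756358  0.01704826]
joint_torque [-1.19263546e-03 -4.44884598e+01 -3.51331758e+01 -5.45230687e-04
  9.41390317e-03  3.48353922e-06]
eef_pos [0.24707711 0.51863396 0.2304113 ]
ee_rot [-89.97991544   0.09296427  64.51465916]
force [ 0.12341297  0.4564838  -0.60768703]
ft_torque [-0.02095563 -0.00662769 -0.05355025]
width 0.0857764088479319
0.0187
scene {'K': array([[535.58469656,   0.        , 315.58805303],
       [  0.        , 535.58469656, 227.64772828],
       [  0.        ,   0.        ,   1.        ]]), 'k1': -0.14613138265975567, 'R': array([[ 0.6649242 , -0.74671539,  0.0170861 ],
       [-0.528888  , -0.48686279, -0.69515617],
       [ 0.5274024 ,  0.45318953, -0.71865566]]), 't': array([-0.36148464,  0.38141758,  1.24294703])}
top {'K': array([[577.70255842,   0.        , 320.35171353],
       [  0.        , 577.70255842, 241.89389253],
       [  0.        ,   0.        ,   1.        ]]), 'k1': -0.05181665433034939, 'R': array([[-0.01261963, -0.99989906,  0.00652858],
       [-0.98664854,  0.01139163, -0.16246502],
       [ 0.16237425, -0.00849167, -0.9866927 ]]), 't': array([0.04155847, 0.58961276, 1.3778337 ])}
```

View pics/scene0.png

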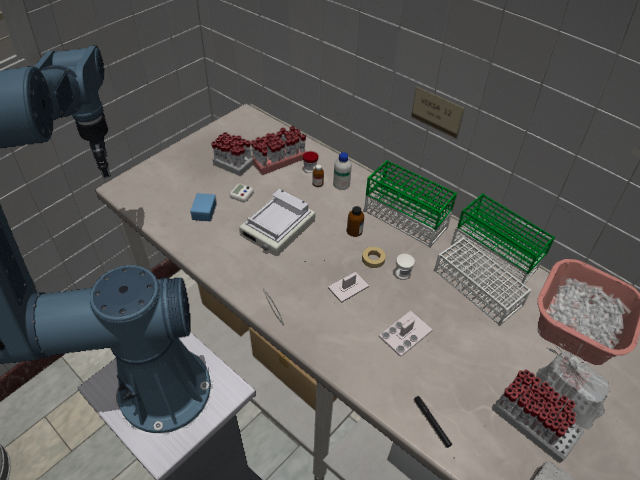

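View pics/top0.png

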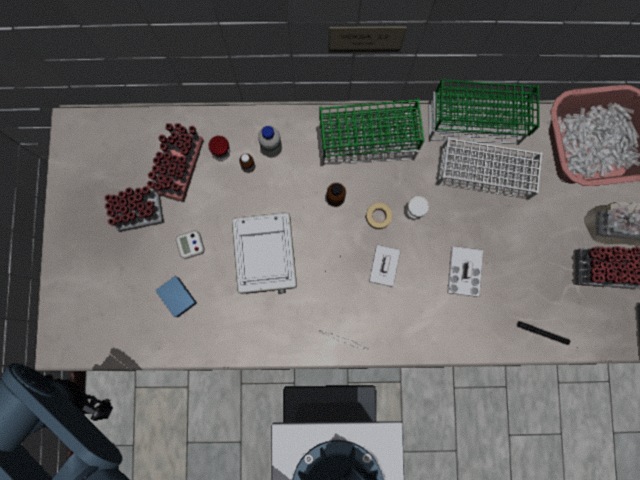

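Run:
```python
import cv2,numpy as np
a=cv2.imread('pics/scene0.png');b=cv2.imread('pics/top0.png')
f=lambda im,x,y,w,h,s:cv2.resize(im[y:y+h,x:x+w],None,fx=s,fy=s,interpolation=cv2.INTER_CUBIC)
A=np.hstack([f(a,230,180,100,75,4),f(a,320,260,100,75,4)])
# second row from top
B=np.hstack([f(b,215,205,100,100,4),f(b,415,220,100,100,4)])
cv2.imwrite('pics/cropA.png',A);cv2.imwrite('pics/cropB.png',B)
C=f(a,365,300,80,60,8);cv2.imwrite('pics/cropC.png',C)
```

```text
(no output)
```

View pics/cropA.png

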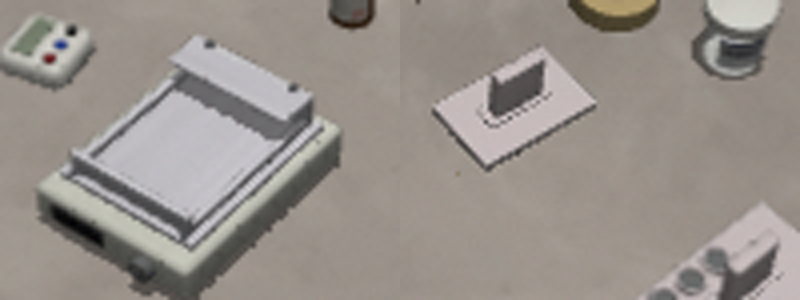

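View pics/cropB.png

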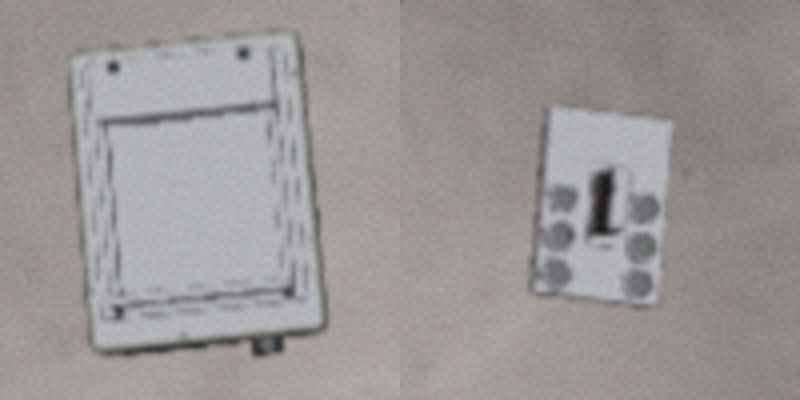

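View pics/cropC.png

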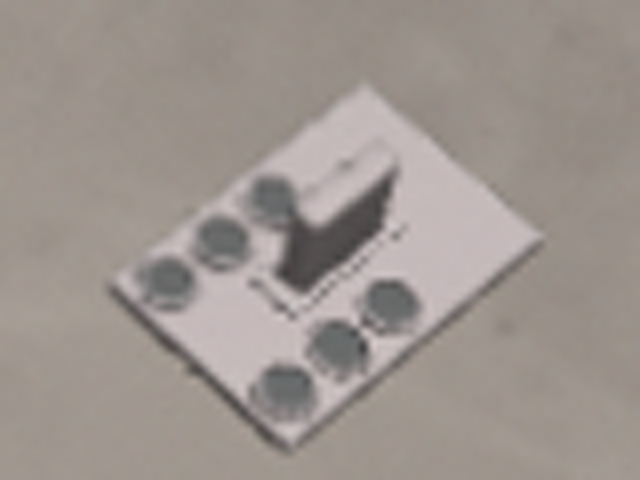

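```bash
cat > h.py <<'E'
import numpy as np, cv2
from station import optics
def cal(n):
    c=optics.calibration(n); return c['K'],c['k1'],c['R'],c['t']
def ray(n,u,v):
    K,k1,R,t=cal(n)
    xd=np.array([(u-K[0,2])/K[0,0],(v-K[1,2])/K[1,1]])
    x=xd.copy()
    for _ in range(30): x=xd/(1+k1*(x@x))
    return -R.T@t, R.T@np.array([x[0],x[1],1])
def onz(n,u,v,z):
    o,d=ray(n,u,v); return (o+d*(z-o[2])/d[2])
def proj(n,X):
    K,k1,R,t=cal(n); c=R@np.asarray(X,float)+t; x=c[:2]/c[2]; x=x*(1+k1*(x@x))
    return K[0,0]*x[0]+K[0,2],K[1,1]*x[1]+K[1,2]
E
python3 - <<'E'
import cv2,numpy as np
from h import *
b=cv2.imread('pics/top0.png')
f=lambda im,x,y,w,h,s:cv2.resize(im[y:y+h,x:x+w],None,fx=s,fy=s,interpolation=cv2.INTER_CUBIC)
def g(im,x,y,w,h,s,name):
    o=f(im,x,y,w,h,s); o=cv2.convertScaleAbs(o,alpha=1.3,beta=-30)
    for i in range(0,w,10): cv2.putText(o,str(x+i),(i*s,10),0,.35,(0,0,255),1); cv2.line(o,(i*s,0),(i*s,h*s),(0,0,255) ,1) if i%20==0 else 0
    for i in range(0,h,10): cv2.putText(o,str(y+i),(0,i*s+4),0,.35,(0,0,255),1); cv2.line(o,(0,i*s),(w*s,i*s),(0,0,255) ,1) if i%20==0 else 0
    cv2.imwrite(name,o)
g(b,225,205,80,95,6,'pics/gs.png')
g(b,440,240,50,65,9,'pics/gp.png')
for n,u,v,z in [('lipL',240,235.5,.073),('lipR',283.8,231,.073),('shaker c',265,253,.044),('smallbot',247,158,.05),('red',219,147,.04),('brown',336,190,.09),('plate',466,271,.008),('rack',152,215,.08)]:
    print(n,onz('top',u,v,z).round(4))
E
```

```text
lipL [0.604  0.2296 0.073 ]
lipR [0.6138 0.1232 0.073 ]
shaker c [0.5646 0.1713 0.044 ]
smallbot [0.8068 0.2172 0.05  ]
red [0.8402 0.2903 0.04  ]
brown [ 0.7106 -0.0049  0.09  ]
plate [ 0.5178 -0.3335  0.008 ]
rack [0.656  0.4442 0.08  ]
```

View pics/gs.png

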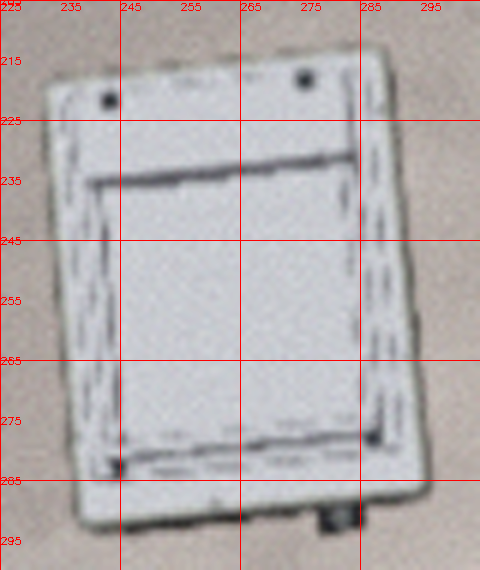

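View pics/gp.png

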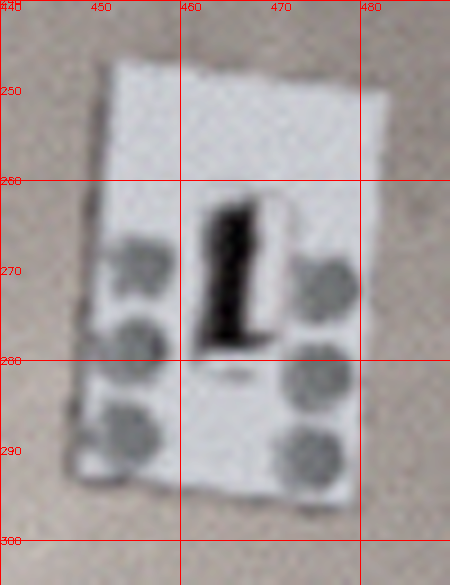

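Run:
```python
import cv2,numpy as np
from h import *
b=cv2.imread('pics/top0.png'); a=cv2.imread('pics/scene0.png')
hsv=cv2.cvtColor(b,cv2.COLOR_BGR2HSV); g=cv2.GaussianBlur(cv2.cvtColor(b,cv2.COLOR_BGR2GRAY),(3,3),0)
print(g[253,265],g[253,215:235:4],g[253,300:320:4], g[255,466],g[255,495])
def quad(x,y,w,h,th):
    m=(g[y:y+h,x:x+w]>th).astype(np.uint8)
    m=cv2.morphologyEx(m,cv2.MORPH_CLOSE,np.ones((5,5)))
    cs,_=cv2.findContours(m,cv2.RETR_EXTERNAL,cv2.CHAIN_APPROX_NONE)
    c=max(cs,key=cv2.contourArea).reshape(-1,2)+[x,y]
    return c.astype(np.float32)
def edges(c,z,n='top'):
    P=np.array([onz(n,u,v,z)[:2] for u,v in c],np.float32)
    return P
th=(int(g[253,265])+int(g[253,225]))//2
for th in (th,):
  c=quad(222,203,85,100,th)
  for z in (0,.02,.04):
    P=edges(c,z); print('shaker',th,z,cv2.minAreaRect(P))
  c=quad(440,240,52,65,th)
  for z in (0.0,.008):
    P=edges(c,z); print('plate',z,cv2.minAreaRect(P))
# rib: top of well plate rib in both views; lip line
for z,pts in {.073:[(239.8,235),(284.2,230.8),(262,232.9)],.062:[(244.5,281.2),(287.2,277)]}.items():
    for p in pts: print(z,p,onz('top',*p,z).round(4))
# rib top corners (z .05) visible
for p in [(467.5,261.5),(472,262),(468,278.5),(472,278)]: print('rib',onz('top',*p,.05).round(4))
```

```text
179 [150 150 151 153 153] [156 155 156 154 156] 179 129
shaker 165 0 ((0.5746868848800659, 0.1794712245464325), (0.18652188777923584, 0.14079296588897705), 5.329287052154541)
shaker 165 0.02 ((0.5717158317565918, 0.1776440143585205), (0.1839580237865448, 0.1388576626777649), 5.329277038574219)
shaker 165 0.04 ((0.5687447190284729, 0.17581675946712494), (0.18139417469501495, 0.1369224190711975), 5.329288005828857)
plate 0.0 ((0.5191342234611511, -0.3350166082382202), (0.07510196417570114, 0.11422652751207352), 82.37044525146484)
plate 0.008 ((0.518251359462738, -0.33291876316070557), (0.07468901574611664, 0.11359848082065582), 82.3704605102539)
0.073 (239.8, 235) [0.6052 0.2301 0.073 ]
0.073 (284.2, 230.8) [0.6143 0.1222 0.073 ]
0.073 (262, 232.9) [0.6098 0.1762 0.073 ]
0.062 (244.5, 281.2) [0.4936 0.2191 0.062 ]
0.062 (287.2, 277) [0.5026 0.1158 0.062 ]
rib [ 0.5366 -0.3275  0.05  ]
rib [ 0.5352 -0.3386  0.05  ]
rib [ 0.4946 -0.3265  0.05  ]
rib [ 0.4957 -0.3364  0.05  ]
```

```bash
cat > ov.py <<'E'
from h import *
def T(x,y,yaw):
    c,s=np.cos(np.radians(yaw)),np.sin(np.radians(yaw))
    return lambda p:(x+c*p[0]-s*p[1],y+s*p[0]+c*p[1],p[2])
SH=(0.568,0.1725,5.1); PL=(0.518,-0.333,-6.8)
def draw(n,im,out,roi,s,sh=SH,pl=PL):
    x,y,w,h=roi; o=cv2.resize(im[y:y+h,x:x+w],None,fx=s,fy=s,interpolation=cv2.INTER_CUBIC)
    def L(f,pts,col):
        q=[proj(n,f(p)) for p in pts]; q=[(int((u-x+.5)*s),int((v-y+.5)*s)) for u,v in q]
        cv2.polylines(o,[np.array(q)],True,col,1)
    R=lambda x0,x1,y0,y1,z:[(x0,y0,z),(x1,y0,z),(x1,y1,z),(x0,y1,z)]
    f=T(*sh); L(f,R(.042,.07,-.056,.056,.073),(0,0,255)); L(f,R(-.07,-.064,-.05,.05,.062),(0,200,0)); L(f,R(-.095,.095,-.073,.073,0),(255,0,0))
    f=T(*pl); L(f,R(-.06,.06,-.04,.04,.008),(0,0,255)); L(f,R(-.02,.02,-.006,.006,.05),(0,200,0))
    cv2.imwrite(out,o)
E
python3 - <<'E'
from ov import *
a=cv2.imread('pics/scene0.png');b=cv2.imread('pics/top0.png')
draw('scene',a,'/tmp/1.png',(230,180,100,80),5);draw('scene',a,'/tmp/2.png',(370,305,70,55),5)
draw('top',b,'/tmp/3.png',(220,205,85,100),4);draw('top',b,'/tmp/4.png',(440,240,50,65),4)
o=np.zeros((600,800,3),np.uint8);
o[:300,:375]=0
for p,(y,x) in {'/tmp/1.png':(0,0),'/tmp/2.png':(200,0)}.items(): pass
A=[cv2.resize(cv2.imread(f'/tmp/{i}.png'),None,fx=.75,fy=.75) if i<3 else cv2.imread(f'/tmp/{i}.png') for i in (1,2,3,4)]
A[0]=cv2.imread('/tmp/1.png')[:, :440]; A[1]=cv2.imread('/tmp/2.png')[:200,:350]
o[:400,:440]=A[0]; o[400:600,:350]=A[1]; o[:330,440:780]=cv2.resize(A[2],(340,400))[:330]; o[335:595,440:640]=A[3]
cv2.imwrite('pics/ov.png',o)
E
```

```text
(no output)
```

View pics/ov.png

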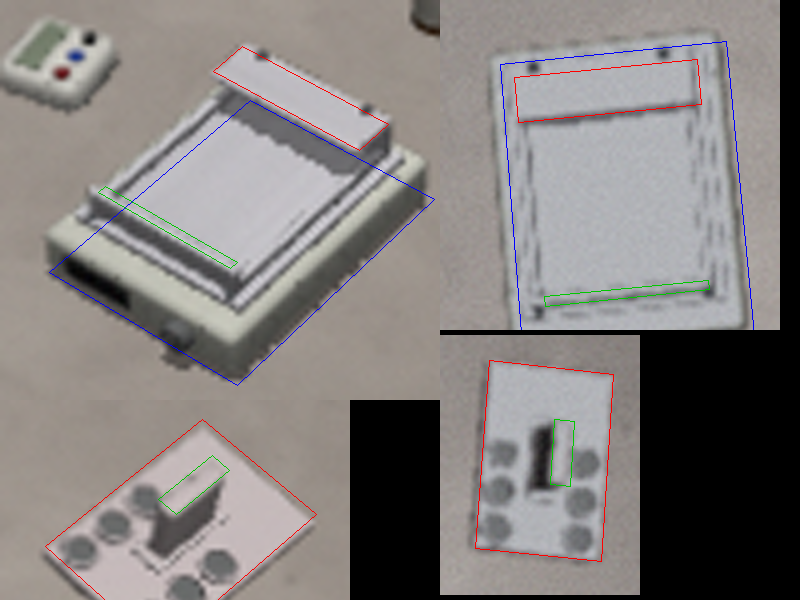

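```bash
cat > mv.py <<'E'
import numpy as np
from station import status
from scipy.spatial.transform import Rotation as Ro
def st(p=True):
    s=status.get_state()
    if p: print('t',round(s['time'],2),'pos',np.round(s['eef_pos'],4),'rot',np.round(s['ee_rot'],2),'F',np.round(s['force'],1),'w',round(s['width'],4))
    return s
def go(x,y,z,yaw=None):
    s=st(); R=Ro.from_euler('xyz',s['ee_rot'],degrees=True)
    d=R.inv().apply(np.array([x,y,z])-s['eef_pos'])
    tx=R.as_matrix()[:,0]; cur=np.degrees(np.arctan2(tx[1],tx[0]))
    r=0 if yaw is None else -np.radians((yaw-cur+180)%360-180)
    print('delta %.4f %.4f %.4f roll %.4f'%(*d,r))
E
python3 -c "
from mv import *
go(.518,-.333,.12,83.2)"
```

```text
t 0.1 pos [0.2471 0.5186 0.2305] rot [-89.98   0.09  64.52] F [ 0.4 -0.5 -0.2] w 0.0855
delta -0.6521 0.1113 -0.6110 roll -0.3261
```

Call:
jog_arm:
  deltas: "-0.03 0 -0.028 0; -0.065 0 -0.061 0; -0.1 0 -0.094 -0.05; -0.135 0 -0.127 -0.08; -0.17 0 -0.16 -0.1; -0.205 0 -0.193 -0.12; -0.24 0.005 -0.226 -0.15; -0.275 0.01 -0.259 -0.18; -0.31 0.015 -0.292 -0.2; -0.345 0.02 -0.325 -0.22; -0.38 0.025 -0.358 -0.24; -0.415 0.03 -0.391 -0.26"
  grip: 0.0854
  force: 20

```text
time: 1.3
eef_pos: [0.4215, -0.0262, 0.2008]
ee_rot: [-90.0, 0.1, 79.4]
force: [1.4, -0.2, 0.5]
width: 0.0855
```

```bash
python3 -c "
from mv import *
go(.518,-.333,.12,83.2)"
```

```text
t 1.3 pos [ 0.4215 -0.0262  0.2008] rot [-8.998e+01  7.000e-02  7.944e+01] F [ 1.4 -0.2  0.5] w 0.0855
delta -0.2838 0.0811 -0.1512 roll -0.0657
```

Call:
jog_arm:
  deltas: "-0.044 0.01 -0.023 -0.01; -0.088 0.02 -0.046 -0.02; -0.132 0.03 -0.07 -0.03; -0.176 0.045 -0.093 -0.04; -0.215 0.06 -0.115 -0.05; -0.25 0.07 -0.133 -0.06; -0.272 0.078 -0.145 -0.066; -0.284 0.081 -0.151 -0.066; -0.284 0.081 -0.151 -0.066"

```text
time: 2.2
eef_pos: [0.5174, -0.334, 0.1191]
ee_rot: [-89.9, 0.0, 83.1]
force: [0.3, -0.2, 0.2]
width: 0.0853
```

```bash
python3 -c "
from mv import *
go(.518,-.333,.018,83.2)
import cv2
from station import optics
a=optics.read_camera('top');b=optics.read_camera('scene')
import numpy as np
f=lambda im,x,y,w,h,s:cv2.resize(im[y:y+h,x:x+w,::-1],None,fx=s,fy=s,interpolation=cv2.INTER_CUBIC)
cv2.imwrite('pics/p1.png',np.hstack([f(a,425,210,90,110,4),f(b,350,250,90,110,4)]))"
```

```text
t 2.2 pos [ 0.5174 -0.334   0.1191] rot [-8.991e+01  2.000e-02  8.312e+01] F [ 0.3 -0.2  0.2] w 0.0853
delta 0.0011 0.1011 -0.0007 roll -0.0013
```

View pics/p1.png

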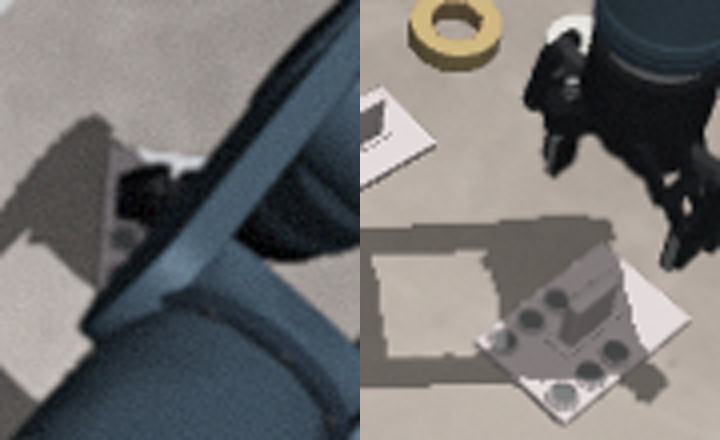

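The scene view shows the plate untouched, with its rib at about (595,285) in the crop, below the open jaws. The arm hides the plate in the top view. Next I go down and grip.

Call:
jog_arm:
  deltas: "0.001 0.03 0 0; 0.001 0.06 -0.001 0; 0.001 0.085 -0.001 0; 0.001 0.1 -0.001 0; 0.001 0.101 -0.001 0; 0.001 0.101 -0.001 0"

```text
time: 2.9
eef_pos: [0.519, -0.3309, 0.02]
ee_rot: [-90.0, 0.0, 83.3]
force: [-0.9, -0.0, -0.2]
width: 0.0852
```

Call:
jog_arm:
  deltas: "0 0 0 0; 0 0 0 0; 0 0 0 0; 0 0 0 0; 0 0 0 0; 0 0 0 0; 0 0 0 0; 0 0 0 0"
  grip: 0.0
  force: 20

```text
time: 3.7
eef_pos: [0.5191, -0.3311, 0.0202]
ee_rot: [-90.0, 0.1, 83.3]
force: [-0.5, 0.6, 3.7]
width: 0.0116
```

Call:
jog_arm:
  deltas: "0 -0.01 0 0; 0 -0.03 0 0; 0 -0.06 0 0; 0 -0.09 0 0; 0 -0.12 0 0; 0 -0.14 0 0; 0 -0.15 0 0; 0 -0.15 0 0"

```text
time: 4.5
eef_pos: [0.5198, -0.3314, 0.1719]
ee_rot: [-90.1, 0.2, 83.3]
force: [-0.0, 0.7, -2.2]
width: 0.0117
```

```bash
python3 -c "
from mv import *
go(.6835,.1828,.17,95.1)
import cv2
from station import optics
b=optics.read_camera('scene')
cv2.imwrite('pics/p2.png',cv2.resize(b[180:340,320:520,::-1],None,fx=4,fy=3.7))"
```

```text
t 4.5 pos [ 0.5198 -0.3314  0.1719] rot [-90.12   0.16  83.27] F [-0.   0.7 -2.2] w 0.0117
delta 0.5299 0.0007 -0.1023 roll -0.2064
```

View pics/p2.png

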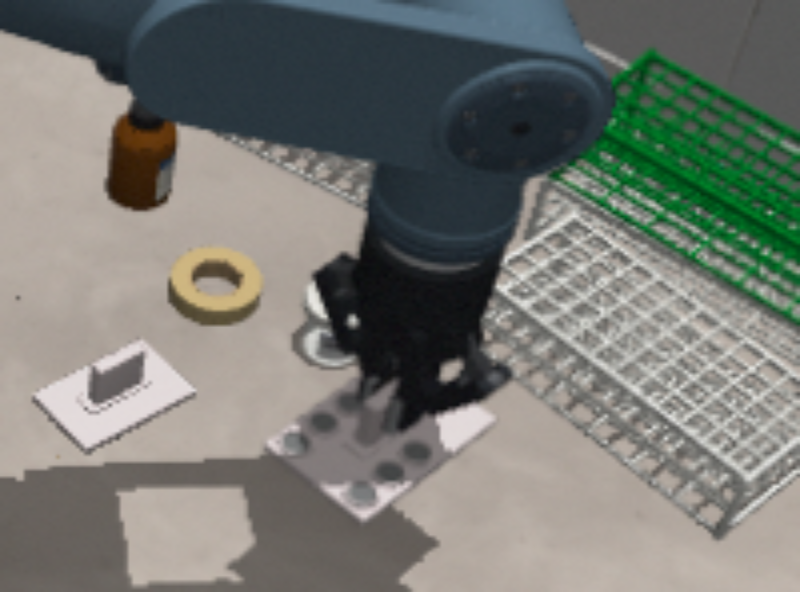

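The plate hangs level from the rib at about (370,430) in the crop. The bystanders have not moved. I now carry it towards the back of the shaker.

Call:
jog_arm:
  deltas: "0.015 0 -0.002 0; 0.045 0 -0.006 0; 0.085 0 -0.012 -0.02; 0.13 0 -0.02 -0.04; 0.175 0 -0.03 -0.06; 0.22 0 -0.04 -0.09; 0.265 0 -0.05 -0.11; 0.31 0 -0.06 -0.13; 0.355 0 -0.068 -0.15; 0.4 0 -0.076 -0.17; 0.44 0 -0.084 -0.19; 0.475 0 -0.09 -0.2"

```text
time: 5.75
eef_pos: [0.6629, 0.1338, 0.1674]
ee_rot: [-89.8, 0.0, 94.9]
force: [0.2, -0.2, -1.0]
width: 0.0118
```

```bash
python3 -c "
from mv import *
go(.6835,.1828,.12,95.1)"
```

```text
t 5.75 pos [0.6629 0.1338 0.1674] rot [-8.979e+01  3.000e-02  9.486e+01] F [ 0.2 -0.2 -1. ] w 0.0118
delta 0.0471 0.0473 -0.0249 roll -0.0043
```

Call:
jog_arm:
  deltas: "0.02 0.005 -0.01 0; 0.037 0.02 -0.02 -0.004; 0.045 0.035 -0.025 -0.004; 0.047 0.045 -0.025 -0.004; 0.047 0.047 -0.025 -0.004; 0.047 0.047 -0.025 -0.004; 0.047 0.047 -0.025 -0.004"

```text
time: 6.45
eef_pos: [0.684, 0.1817, 0.1211]
ee_rot: [-89.8, 0.0, 95.0]
force: [0.3, 0.3, 0.4]
width: 0.0114
```

```bash
python3 -c "
from mv import *
go(.6835,.1828,.0945,95.1)
import cv2
from station import optics
a=optics.read_camera('top');b=optics.read_camera('scene')
f=lambda im,x,y,w,h,s:cv2.resize(im[y:y+h,x:x+w,::-1],None,fx=s,fy=s,interpolation=cv2.INTER_CUBIC)
cv2.imwrite('pics/p3.png',np.hstack([f(a,220,150,100,140,4),f(b,230,130,100,140,4)]))"
```

```text
t 6.45 pos [0.684  0.1817 0.1211] rot [-8.985e+01  4.000e-02  9.501e+01] F [0.3 0.3 0.4] w 0.0114
delta 0.0012 0.0266 0.0003 roll -0.0016
```

View pics/p3.png

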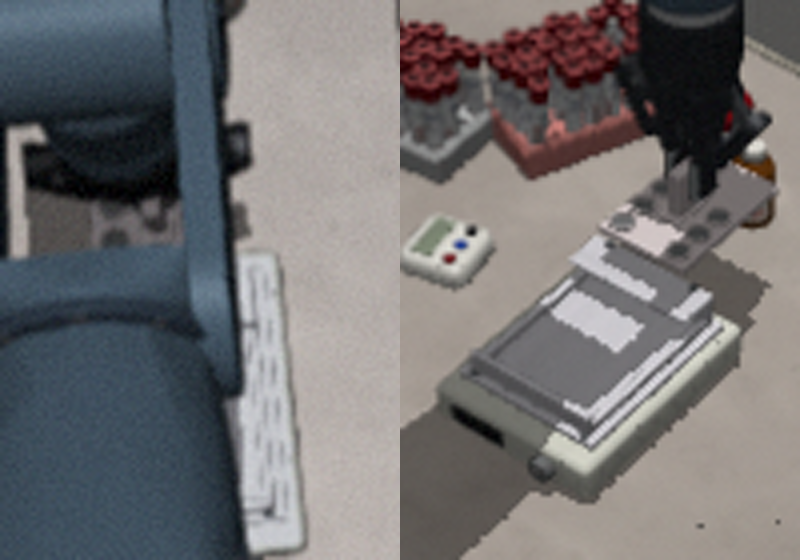

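The well edge hangs over the lip (crop about (650,245)), and the plain edge clears the back of the shaker. I lower it to touch, then press while moving backwards so the plate pivots in the pads.

Call:
jog_arm:
  deltas: "0 0.01 0 0; 0 0.018 0 0; 0 0.022 0 0; 0 0.024 0 0; 0 0.026 0 0; 0 0.028 0 0; 0 0.028 0 0"

```text
time: 7.25
eef_pos: [0.6842, 0.182, 0.0934]
ee_rot: [-89.9, 0.0, 95.0]
force: [-0.2, 0.7, -1.4]
width: 0.0119
```

Call:
jog_arm:
  deltas: "0 0.002 0 0; 0 0.004 -0.001 0; 0 0.005 -0.002 0; 0 0.006 -0.003 0; 0 0.006 -0.003 0"

```text
time: 7.75
eef_pos: [0.6882, 0.1824, 0.0889]
ee_rot: [-90.0, 0.0, 95.0]
force: [0.7, 0.7, 5.7]
width: 0.0116
```

Call:
jog_arm:
  deltas: "0 0.002 -0.001 0; 0 0.004 -0.002 0; 0 0.005 -0.003 0; 0 0.006 -0.004 0; 0 0.007 -0.005 0; 0 0.008 -0.005 0; 0 0.008 -0.005 0"

```text
time: 8.45
eef_pos: [0.6938, 0.1829, 0.0811]
ee_rot: [-90.1, 0.0, 95.0]
force: [2.0, 0.6, 4.5]
width: 0.0113
```

```bash
python3 -c "
from mv import *
st()
import cv2
from station import optics
b=optics.read_camera('scene')
f=lambda im,x,y,w,h,s:cv2.resize(im[y:y+h,x:x+w,::-1],None,fx=s,fy=s,interpolation=cv2.INTER_CUBIC)
cv2.imwrite('pics/p4.png',f(b,260,150,90,70,8))"
```

```text
t 8.45 pos [0.6938 0.1829 0.0811] rot [-9.010e+01  2.000e-02  9.502e+01] F [2.  0.6 4.5] w 0.0113
```

View pics/p4.png

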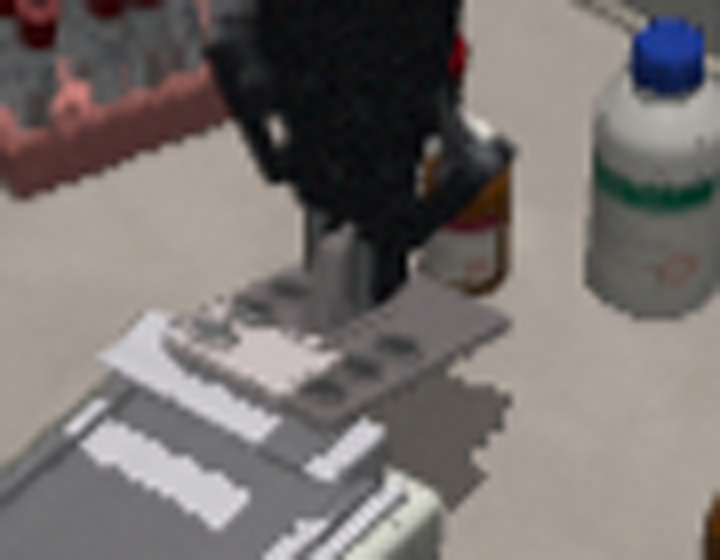

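```bash
cat > tilt.py <<'E'
from h import *
from mv import st
from scipy.spatial.transform import Rotation as Ro
def pts(s,th,hg=.0389,ox=0,dz=0):
    g=np.array(s['eef_pos'])+[0,0,.0187]; yaw=s['ee_rot'][2]-90
    R=Ro.from_euler('z',yaw,degrees=True)*Ro.from_euler('y',th,degrees=True)
    f=lambda p:R.apply(np.array(p)-[ox,0,hg])+g
    return f
def show(s,n='scene',ths=(0,5,10,15,20),roi=(0,0,1)):
    for th in ths:
        f=pts(s,th)
        print(th,[tuple(np.round((np.array(proj(n,f(p)))-roi[:2]+.5)*roi[2]).astype(int)) for p in [(-.06,-.04,.008),(.06,-.04,.008),(-.06,.04,.008),(-.02,-.006,.05)]])
E
python3 -c "
from tilt import *
s=st(); show(s,roi=np.array([260,150,8]))"
```

```text
t 8.5 pos [0.6938 0.1829 0.0811] rot [-9.011e+01  2.000e-02  9.502e+01] F [ 1.  -0.1  4.1] w 0.0117
0 [(np.int64(343), np.int64(435)), (np.int64(532), np.int64(266)), (np.int64(176), np.int64(346)), (np.int64(336), np.int64(257))]
5 [(np.int64(339), np.int64(428)), (np.int64(527), np.int64(280)), (np.int64(172), np.int64(339)), (np.int64(338), np.int64(252))]
10 [(np.int64(336), np.int64(420)), (np.int64(522), np.int64(294)), (np.int64(168), np.int64(331)), (np.int64(340), np.int64(247))]
15 [(np.int64(333), np.int64(411)), (np.int64(516), np.int64(308)), (np.int64(165), np.int64(322)), (np.int64(342), np.int64(242))]
20 [(np.int64(331), np.int64(401)), (np.int64(509), np.int64(322)), (np.int64(163), np.int64(312)), (np.int64(345), np.int64(237))]
```

The slab's corners at (335,412), (512,318) and (165,330) in the crop match a tilt of 15–17°, plain edge low. Next I lift it and bring it over the nest.

Call:
jog_arm:
  deltas: "0 -0.006 -0.002 0; 0 -0.02 -0.002 0; 0 -0.04 -0.002 0; 0 -0.055 0.005 0; 0 -0.06 0.02 0; 0 -0.06 0.045 0; 0 -0.06 0.075 0; 0 -0.06 0.105 0; 0 -0.06 0.13 0; 0 -0.06 0.143 0; 0 -0.06 0.148 0; 0 -0.06 0.148 0"

```text
time: 9.7
eef_pos: [0.546, 0.17, 0.1415]
ee_rot: [-90.1, 0.0, 95.0]
force: [1.3, 0.3, -0.1]
width: 0.0117
```

```bash
python3 -c "
from tilt import *
from mv import *
go(.546,.1705,.0835,95.1)
s=st(); show(s,ths=(10,13,16,19),roi=np.array([220,160,6]))
b=optics.read_camera('scene')
f=lambda im,x,y,w,h,s:cv2.resize(im[y:y+h,x:x+w,::-1],None,fx=s,fy=s,interpolation=cv2.INTER_CUBIC)
cv2.imwrite('pics/p5.png',f(b,220,160,120,100,6))"
```

```text
t 9.7 pos [0.546  0.17   0.1415] rot [-9.015e+01  2.000e-02  9.503e+01] F [ 1.3  0.3 -0.1] w 0.0117
delta 0.0005 0.0580 0.0001 roll -0.0013
t 9.7 pos [0.546  0.17   0.1415] rot [-9.015e+01  2.000e-02  9.503e+01] F [ 1.3  0.3 -0.1] w 0.0117
10 [(np.int64(291), np.int64(335)), (np.int64(453), np.int64(229)), (np.int64(159), np.int64(261)), (np.int64(297), np.int64(193))]
13 [(np.int64(289), np.int64(331)), (np.int64(450), np.int64(236)), (np.int64(157), np.int64(257)), (np.int64(298), np.int64(191))]
16 [(np.int64(288), np.int64(327)), (np.int64(447), np.int64(242)), (np.int64(156), np.int64(253)), (np.int64(299), np.int64(189))]
19 [(np.int64(287), np.int64(322)), (np.int64(444), np.int64(249)), (np.int64(154), np.int64(248)), (np.int64(300), np.int64(186))]
```

View pics/p5.png

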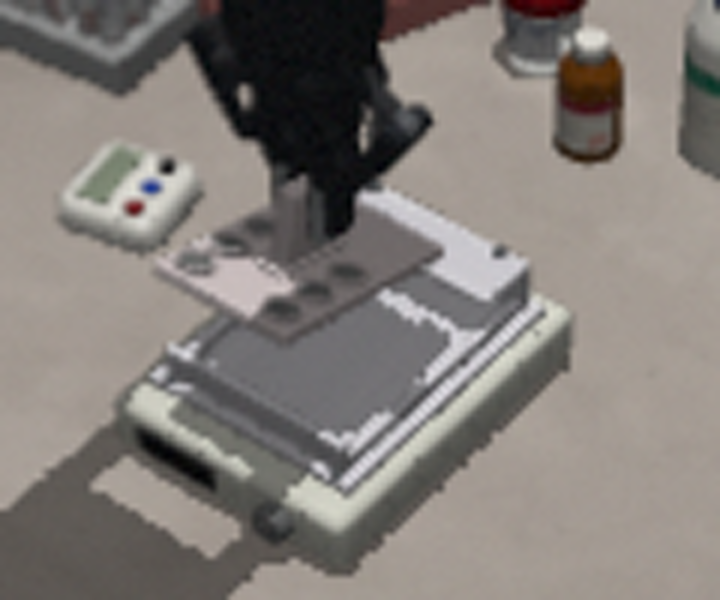

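Tilt is still about 16°, with the plate in front of the lip and the well edge over the sill. I now lower it into the nest.

Call:
jog_arm:
  deltas: "0 0.008 0 0; 0 0.02 0 0; 0 0.034 0 0; 0 0.045 0 0; 0 0.052 0 0; 0 0.056 0 0; 0 0.057 0 0; 0 0.057 0 0"

```text
time: 10.55
eef_pos: [0.5471, 0.17, 0.0846]
ee_rot: [-90.2, 0.0, 95.0]
force: [0.0, 0.6, -1.1]
width: 0.0114
```

```bash
python3 -c "
from tilt import *
from mv import *
go(.577,.1733,.0845,95.1)
b=optics.read_camera('scene')
s=st(); show(s,ths=(13,16,19),roi=np.array([220,160,6]))
f=lambda im,x,y,w,h,s:cv2.resize(im[y:y+h,x:x+w,::-1],None,fx=s,fy=s,interpolation=cv2.INTER_CUBIC)
cv2.imwrite('pics/p6.png',f(b,220,160,120,100,6))"
```

```text
t 10.55 pos [0.5471 0.17   0.0846] rot [-9.020e+01  2.000e-02  9.502e+01] F [ 0.   0.6 -1.1] w 0.0114
delta 0.0006 0.0002 -0.0301 roll -0.0014
t 10.6 pos [0.5473 0.1701 0.0849] rot [-9.023e+01  2.000e-02  9.502e+01] F [ 0.1  0.9 -1.3] w 0.0115
13 [(np.int64(297), np.int64(416)), (np.int64(453), np.int64(319)), (np.int64(168), np.int64(342)), (np.int64(305), np.int64(279))]
16 [(np.int64(295), np.int64(412)), (np.int64(450), np.int64(325)), (np.int64(167), np.int64(338)), (np.int64(306), np.int64(277))]
19 [(np.int64(294), np.int64(408)), (np.int64(447), np.int64(332)), (np.int64(165), np.int64(334)), (np.int64(307), np.int64(274))]
```

View pics/p6.png

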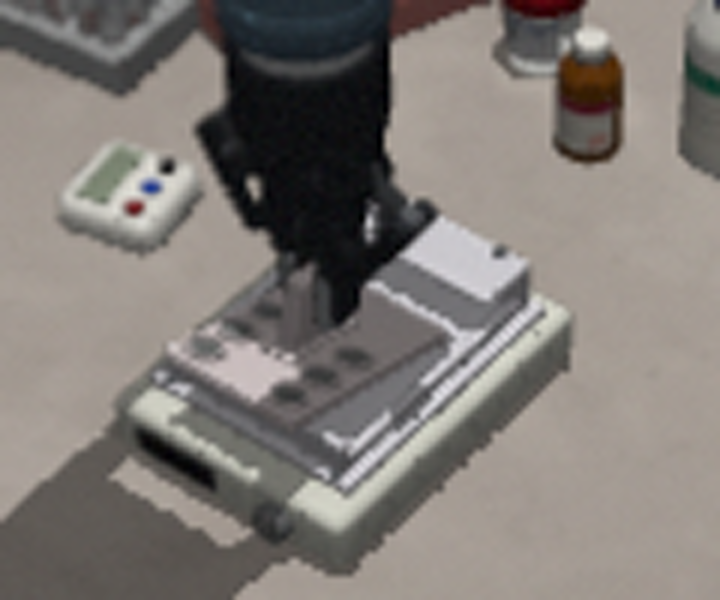

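The plain edge is in the nest in front of the lip (right corner at about (447,332)), and the well edge is above the sill. I slide it under the lip.

Call:
jog_arm:
  deltas: "0 0 -0.002 0; 0 0 -0.005 0; 0 0 -0.009 0; 0 0 -0.013 0; 0 0 -0.017 0; 0 0 -0.021 0; 0 0 -0.025 0; 0 0 -0.028 0; 0 0 -0.03 0; 0 0 -0.031 0; 0 0 -0.031 0"

```text
time: 11.7
eef_pos: [0.5782, 0.1728, 0.085]
ee_rot: [-90.2, 0.0, 95.0]
force: [-0.3, -0.9, -1.7]
width: 0.0117
```

```bash
python3 -c "
from tilt import *
from mv import *
go(.577,.1733,.0845,95.1)
b=optics.read_camera('scene')
s=st(); show(s,ths=(13,16,19),roi=np.array([220,160,6]))
f=lambda im,x,y,w,h,s:cv2.resize(im[y:y+h,x:x+w,::-1],None,fx=s,fy=s,interpolation=cv2.INTER_CUBIC)
cv2.imwrite('pics/p7.png',f(b,220,160,120,100,6))"
```

```text
t 11.7 pos [0.5782 0.1728 0.085 ] rot [-9.023e+01  2.000e-02  9.502e+01] F [-0.3 -0.9 -1.7] w 0.0117
delta 0.0006 0.0005 0.0012 roll -0.0013
t 11.75 pos [0.5781 0.1728 0.085 ] rot [-9.022e+01  2.000e-02  9.502e+01] F [0.6 0.2 0.5] w 0.0118
13 [(np.int64(339), np.int64(379)), (np.int64(491), np.int64(284)), (np.int64(211), np.int64(306)), (np.int64(347), np.int64(243))]
16 [(np.int64(338), np.int64(375)), (np.int64(489), np.int64(290)), (np.int64(210), np.int64(302)), (np.int64(348), np.int64(241))]
19 [(np.int64(337), np.int64(370)), (np.int64(486), np.int64(297)), (np.int64(208), np.int64(298)), (np.int64(349), np.int64(239))]
```

View pics/p7.png

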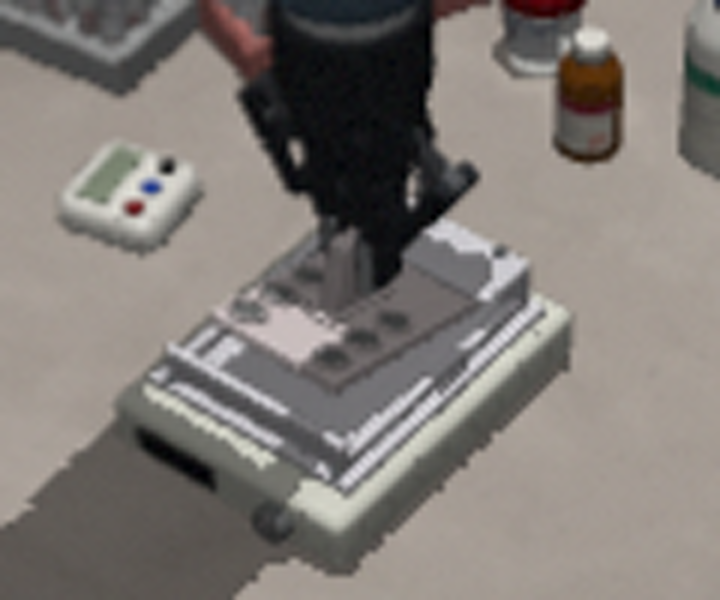

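The plain edge passes under the lip at about (480,295), and the well edge is raised behind the sill. I lower the well edge in steps and watch the force.

Call:
jog_arm:
  deltas: "0 0.002 0 0; 0 0.004 0 0; 0 0.006 0.001 0; 0 0.007 0.002 0; 0 0.009 0.003 0; 0 0.01 0.004 0; 0 0.01 0.004 0"

```text
time: 12.45
eef_pos: [0.5749, 0.1725, 0.076]
ee_rot: [-90.3, 0.0, 95.0]
force: [-0.8, 0.2, 3.3]
width: 0.0115
```

Call:
jog_arm:
  deltas: "0 0.002 0.001 0; 0 0.004 0.002 0; 0 0.006 0.003 0; 0 0.008 0.004 0; 0 0.009 0.004 0; 0 0.01 0.004 0; 0 0.01 0.004 0"

```text
time: 13.15
eef_pos: [0.5715, 0.1722, 0.0707]
ee_rot: [-90.4, 0.1, 95.1]
force: [-17.0, -3.8, 33.1]
width: 0.0118
```

```bash
python3 -c "
from tilt import *
from mv import *
b=optics.read_camera('scene')
s=st(); show(s,ths=(0,3,6),roi=np.array([220,160,6]))
f=lambda im,x,y,w,h,s:cv2.resize(im[y:y+h,x:x+w,::-1],None,fx=s,fy=s,interpolation=cv2.INTER_CUBIC)
cv2.imwrite('pics/p8.png',f(b,220,160,120,100,6))"
```

```text
t 13.2 pos [0.5714 0.1722 0.0707] rot [-9.038e+01  6.000e-02  9.506e+01] F [-16.7  -3.4  33.1] w 0.0119
0 [(np.int64(340), np.int64(422)), (np.int64(494), np.int64(284)), (np.int64(213), np.int64(350)), (np.int64(335), np.int64(282))]
3 [(np.int64(338), np.int64(420)), (np.int64(492), np.int64(291)), (np.int64(211), np.int64(347)), (np.int64(336), np.int64(280))]
6 [(np.int64(335), np.int64(416)), (np.int64(489), np.int64(297)), (np.int64(208), np.int64(344)), (np.int64(337), np.int64(278))]
```

View pics/p8.png

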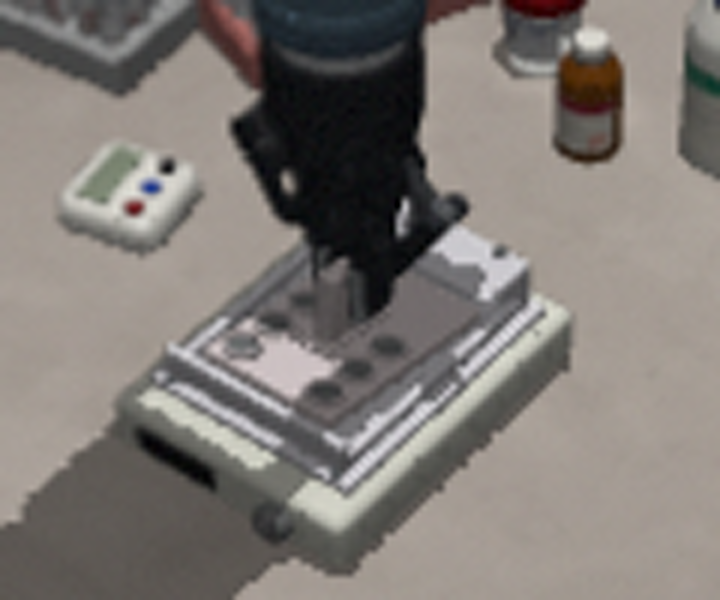

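The force jumped to 33 N up and 17 N towards −x. The slab corners, (330,430) and (478,305), show about 4° of tilt left, with the well edge already behind the sill. I relax the press before deciding what to do.

Call:
jog_arm:
  deltas: "0 -0.0005 0 0; 0 -0.001 0 0; 0 -0.001 0 0; 0 -0.001 0 0"

```text
time: 13.6
eef_pos: [0.5711, 0.1721, 0.071]
ee_rot: [-90.3, 0.1, 95.1]
force: [-0.4, -0.5, 0.6]
width: 0.0116
```

```bash
python3 -c "
from tilt import *
from mv import *
b=optics.read_camera('scene');a=optics.read_camera('top')
s=st(); show(s,ths=(0,3,6),roi=np.array([235,190,8])); show(s,n='top',ths=(0,3,6),roi=np.array([235,190,8]))
f=lambda im,x,y,w,h,s:cv2.resize(im[y:y+h,x:x+w,::-1],None,fx=s,fy=s,interpolation=cv2.INTER_CUBIC)
cv2.imwrite('pics/p9.png',f(b,235,190,90,70,8)); cv2.imwrite('pics/p9t.png',f(a,215,190,100,110,5))"
```

```text
t 13.7 pos [0.5711 0.1722 0.071 ] rot [-9.032e+01  5.000e-02  9.506e+01] F [ 0.1  0.4 -0.1] w 0.0115
0 [(np.int64(332), np.int64(323)), (np.int64(538), np.int64(139)), (np.int64(164), np.int64(227)), (np.int64(326), np.int64(137))]
3 [(np.int64(329), np.int64(319)), (np.int64(535), np.int64(147)), (np.int64(160), np.int64(223)), (np.int64(327), np.int64(133))]
6 [(np.int64(327), np.int64(315)), (np.int64(532), np.int64(156)), (np.int64(157), np.int64(219)), (np.int64(328), np.int64(130))]
0 [(np.int64(385), np.int64(661)), (np.int64(350), np.int64(275)), (np.int64(122), np.int64(687)), (np.int64(250), np.int64(523))]
3 [(np.int64(385), np.int64(665)), (np.int64(351), np.int64(283)), (np.int64(122), np.int64(691)), (np.int64(250), np.int64(521))]
6 [(np.int64(385), np.int64(669)), (np.int64(352), np.int64(290)), (np.int64(121), np.int64(695)), (np.int64(249), np.int64(518))]
```

View pics/p9.png

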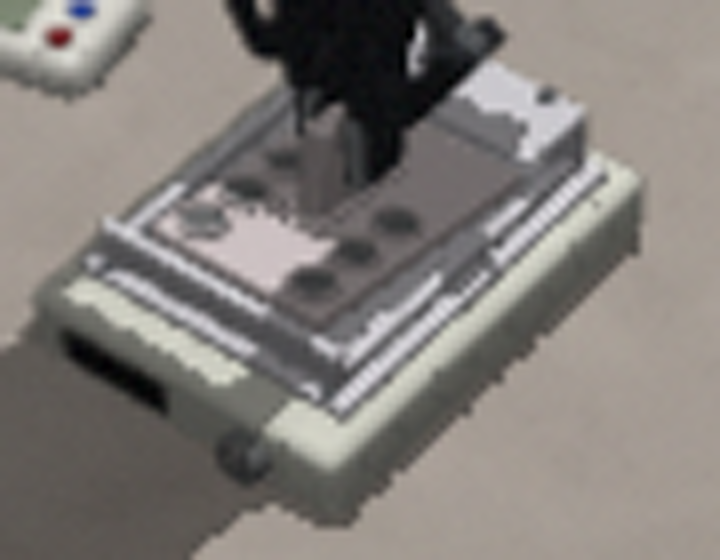

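View pics/p9t.png

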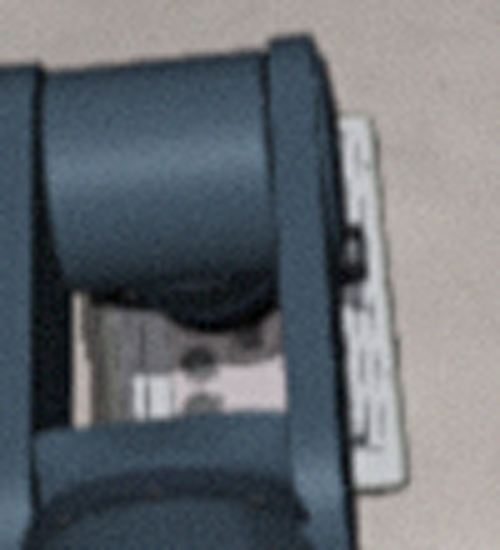

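Call:
jog_arm:
  deltas: "0 -0.001 0 0; 0 -0.002 -0.001 0; 0 -0.002 -0.002 0; 0 -0.002 -0.003 0; 0 -0.002 -0.004 0; 0 -0.002 -0.004 0"

```text
time: 14.3
eef_pos: [0.5753, 0.1725, 0.0731]
ee_rot: [-90.3, 0.1, 95.1]
force: [0.2, 0.5, -1.0]
width: 0.012
```

Call:
jog_arm:
  deltas: "0 0.001 0 0; 0 0.002 0 0; 0 0.003 0.0005 0; 0 0.004 0.001 0; 0 0.004 0.001 0"

```text
time: 14.8
eef_pos: [0.5747, 0.1725, 0.0701]
ee_rot: [-90.4, 0.1, 95.1]
force: [-2.7, 0.0, 5.6]
width: 0.012
```

```bash
python3 -c "
from tilt import *
from mv import *
b=optics.read_camera('scene')
s=st(); print(s['ft_torque']); show(s,ths=(0,3,6,9),roi=np.array([235,190,8])); 
f=lambda im,x,y,w,h,s:cv2.resize(im[y:y+h,x:x+w,::-1],None,fx=s,fy=s,interpolation=cv2.INTER_CUBIC)
cv2.imwrite('pics/p10.png',f(b,235,190,90,70,8))"
```

```text
t 14.85 pos [0.5747 0.1725 0.0701] rot [-9.039e+01  6.000e-02  9.506e+01] F [-3.4 -0.6  6. ] w 0.0114
[-0.0265945   0.23048     0.02000812]
0 [(np.int64(339), np.int64(319)), (np.int64(544), np.int64(135)), (np.int64(170), np.int64(223)), (np.int64(333), np.int64(133))]
3 [(np.int64(336), np.int64(315)), (np.int64(541), np.int64(144)), (np.int64(167), np.int64(219)), (np.int64(334), np.int64(130))]
6 [(np.int64(333), np.int64(311)), (np.int64(538), np.int64(152)), (np.int64(164), np.int64(215)), (np.int64(335), np.int64(127))]
9 [(np.int64(331), np.int64(307)), (np.int64(535), np.int64(161)), (np.int64(161), np.int64(210)), (np.int64(336), np.int64(124))]
```

View pics/p10.png

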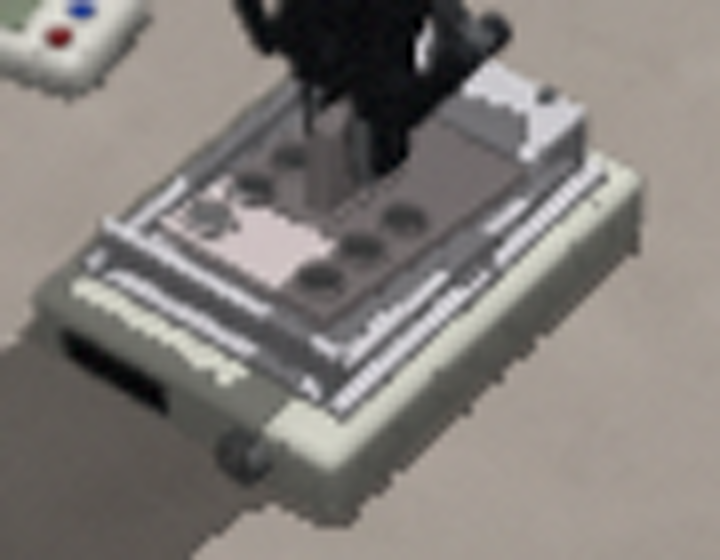

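Call:
jog_arm:
  deltas: "0 0.001 0 0; 0 0.002 0 0; 0 0.003 0.0005 0; 0 0.003 0.001 0"

```text
time: 15.25
eef_pos: [0.5736, 0.1723, 0.0682]
ee_rot: [-90.4, 0.1, 95.1]
force: [-4.2, -1.2, 7.7]
width: 0.0117
```

Call:
jog_arm:
  deltas: "0 0.001 0 0; 0 0.002 0 0; 0 0.003 0 0; 0 0.003 0.0005 0"

```text
time: 15.65
eef_pos: [0.5727, 0.1723, 0.0662]
ee_rot: [-90.3, 0.1, 95.1]
force: [-4.4, -1.6, 7.8]
width: 0.0123
```

```bash
python3 -c "
from tilt import *
from mv import *
b=optics.read_camera('scene')
s=st(); show(s,ths=(0,3,6),roi=np.array([235,190,8])); 
f=lambda im,x,y,w,h,s:cv2.resize(im[y:y+h,x:x+w,::-1],None,fx=s,fy=s,interpolation=cv2.INTER_CUBIC)
cv2.imwrite('pics/p11.png',f(b,235,190,90,70,8))"
```

```text
t 15.7 pos [0.5727 0.1723 0.0662] rot [-9.034e+01  8.000e-02  9.508e+01] F [-6.2 -1.3  9.1] w 0.0117
0 [(np.int64(336), np.int64(330)), (np.int64(540), np.int64(146)), (np.int64(167), np.int64(234)), (np.int64(330), np.int64(144))]
3 [(np.int64(333), np.int64(326)), (np.int64(537), np.int64(154)), (np.int64(164), np.int64(230)), (np.int64(331), np.int64(141))]
6 [(np.int64(330), np.int64(322)), (np.int64(534), np.int64(163)), (np.int64(161), np.int64(226)), (np.int64(332), np.int64(138))]
```

View pics/p11.png

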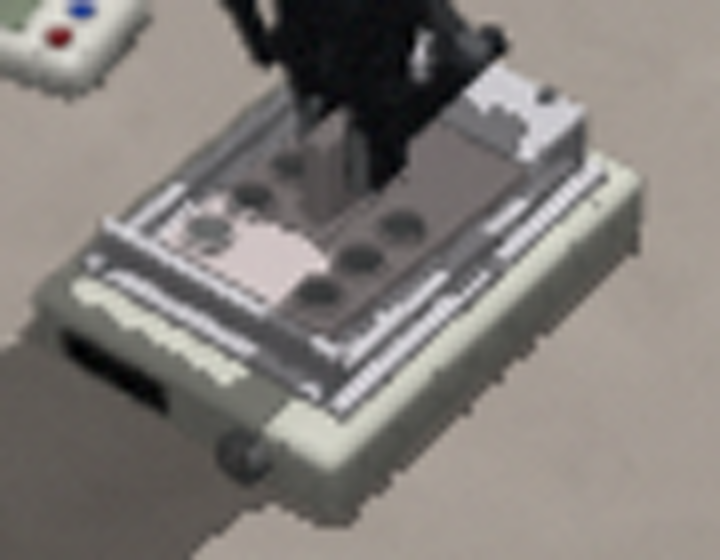

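The well edge has sunk behind the sill, whose lit strip runs (115,225)–(330,345). The plate is almost flat, so I continue gently.

Call:
jog_arm:
  deltas: "0 0.001 0 0; 0 0.002 0 0; 0 0.003 0 0; 0 0.003 0.0005 0"

```text
time: 16.1
eef_pos: [0.5718, 0.1722, 0.0641]
ee_rot: [-90.3, 0.1, 95.1]
force: [-5.0, -1.3, 5.6]
width: 0.0116
```

Call:
jog_arm:
  deltas: "0 0.001 0 0; 0 0.002 0 0; 0 0.003 0 0; 0 0.003 0 0"

```text
time: 16.5
eef_pos: [0.5712, 0.1722, 0.0621]
ee_rot: [-90.2, 0.1, 95.1]
force: [-7.3, -2.1, 8.2]
width: 0.0117
```

```bash
python3 -c "
from tilt import *
from mv import *
b=optics.read_camera('scene')
s=st(); show(s,ths=(0,3,6),roi=np.array([235,190,8])); 
f=lambda im,x,y,w,h,s:cv2.resize(im[y:y+h,x:x+w,::-1],None,fx=s,fy=s,interpolation=cv2.INTER_CUBIC)
cv2.imwrite('pics/p12.png',f(b,235,190,90,70,8))"
```

```text
t 16.55 pos [0.5712 0.1722 0.062 ] rot [-90.23   0.11  95.11] F [-7.7 -1.2  9.6] w 0.0117
0 [(np.int64(334), np.int64(340)), (np.int64(538), np.int64(156)), (np.int64(165), np.int64(244)), (np.int64(327), np.int64(154))]
3 [(np.int64(331), np.int64(337)), (np.int64(535), np.int64(165)), (np.int64(162), np.int64(240)), (np.int64(328), np.int64(151))]
6 [(np.int64(328), np.int64(332)), (np.int64(532), np.int64(173)), (np.int64(159), np.int64(236)), (np.int64(329), np.int64(148))]
```

View pics/p12.png

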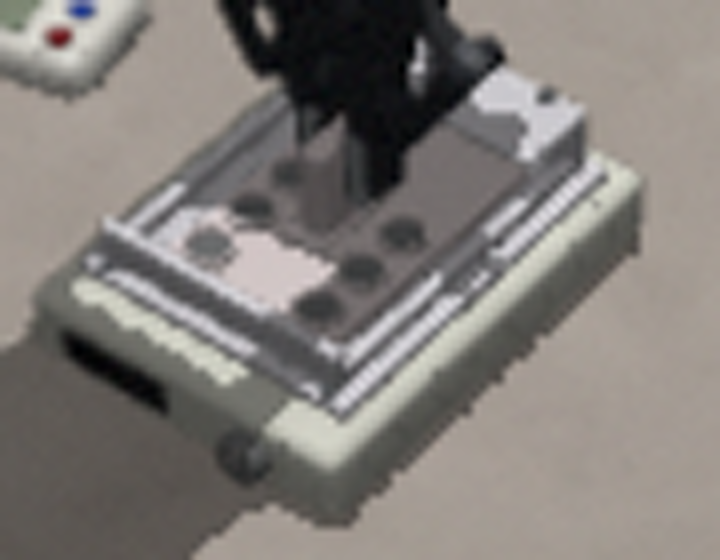

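Call:
jog_arm:
  deltas: "0 0.001 0 0; 0 0.002 0 0; 0 0.003 0 0; 0 0.003 0 0"

```text
time: 16.95
eef_pos: [0.571, 0.1722, 0.0616]
ee_rot: [-90.2, 0.1, 95.1]
force: [-11.4, -2.5, 19.9]
width: 0.0117
```

```bash
python3 -c "
from tilt import *
from mv import *
b=optics.read_camera('scene')
s=st()
f=lambda im,x,y,w,h,s:cv2.resize(im[y:y+h,x:x+w,::-1],None,fx=s,fy=s,interpolation=cv2.INTER_CUBIC)
cv2.imwrite('pics/p13.png',f(b,235,190,90,70,8))
F=T=None
from ov import T
for z in (.044,):
  f=T(.568,.1725,5.1)
  for cx in (-2,2,6):
    print(cx,[np.round((np.array(proj('scene',f(p)))-[235,190]+.5)*8) for p in [(cx/1e3-.0475,-.0275,.055),(cx/1e3-.06,-.04,.052),(cx/1e3+.06,-.04,.052)]])
  print([np.round((np.array(proj('scene',f(p)))-[235,190]+.5)*8) for p in [(-.064,-.05,.062),(-.064,.05,.062),(.042,-.056,.073)]])
"
```

```text
t 17.0 pos [0.5711 0.1722 0.0616] rot [-90.21   0.13  95.13] F [-11.   -3.   20.9] w 0.0117
-2 [array([318., 303.]), array([323., 344.]), array([528., 159.])]
2 [array([325., 296.]), array([330., 337.]), array([535., 153.])]
6 [array([332., 290.]), array([337., 331.]), array([541., 147.])]
[array([340., 340.]), array([129., 219.]), array([536., 160.])]
```

View pics/p13.png

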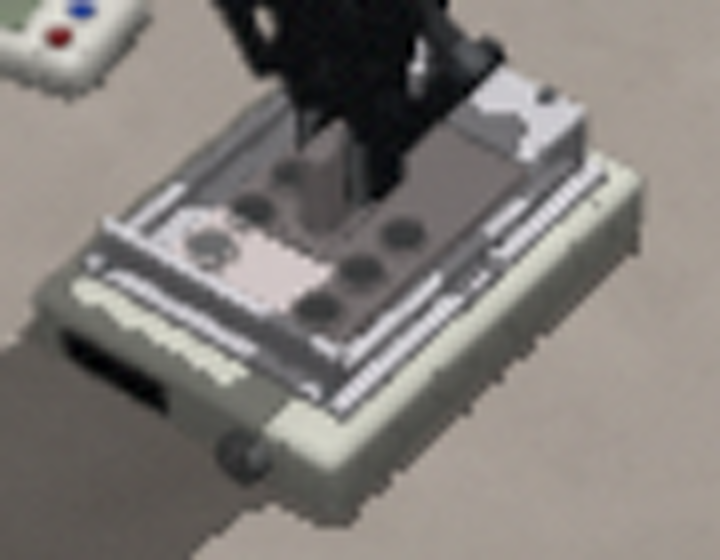

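The hard stop at z = 0.0616 means the plate is flat. The front right well sits at (319,307) and (318,303) was predicted for flat with the centre at x ≈ −2 mm. I relax, nudge it 3 mm back, then open.

Call:
jog_arm:
  deltas: "0 0 0 0; 0 0 -0.001 0; 0 0 -0.002 0; 0 0 -0.003 0; 0 0 -0.003 0"

```text
time: 17.5
eef_pos: [0.5739, 0.1724, 0.0617]
ee_rot: [-90.2, 0.1, 95.1]
force: [-2.7, -0.9, 5.4]
width: 0.012
```

Call:
jog_arm:
  deltas: "0 0 0 0; 0 0 0 0; 0 0 0 0; 0 0 0 0; 0 0 0 0; 0 0 0 0"
  grip: 0.03

```text
time: 18.1
eef_pos: [0.5738, 0.1724, 0.0617]
ee_rot: [-90.2, 0.1, 95.1]
force: [-0.3, 0.8, 0.1]
width: 0.0302
```

```bash
python3 -c "
from tilt import *
b=optics.read_camera('scene')
s=st()
f=lambda im,x,y,w,h,s:cv2.resize(im[y:y+h,x:x+w,::-1],None,fx=s,fy=s,interpolation=cv2.INTER_CUBIC)
cv2.imwrite('pics/p14.png',f(b,235,190,90,70,8))"
```

```text
t 18.15 pos [0.5739 0.1724 0.0617] rot [-90.16   0.13  95.13] F [0.9 0.5 0.1] w 0.0299
```

View pics/p14.png

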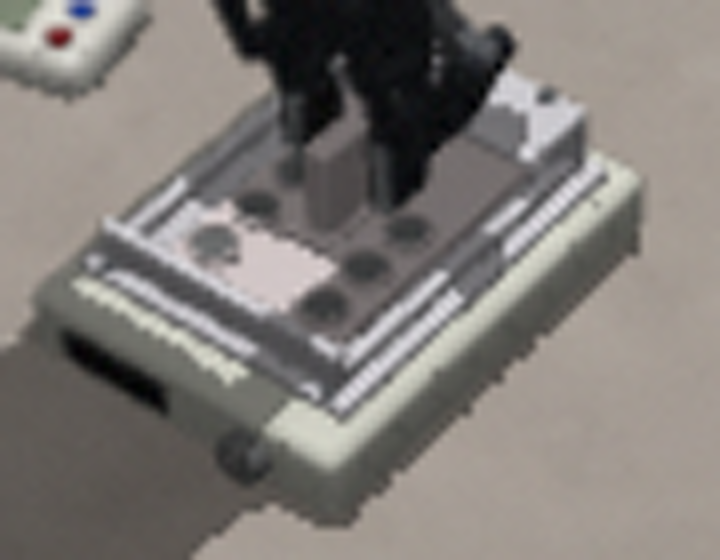

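The plate is released and lies in the nest. I go straight up, then aside, for a clear look.

Call:
jog_arm:
  deltas: "0 -0.005 0 0; 0 -0.015 0 0; 0 -0.035 0 0; 0 -0.06 0 0; 0 -0.1 0 0; 0 -0.14 0 0; 0 -0.17 0 0; 0 -0.18 0 0; 0.04 -0.18 0.02 0; 0.085 -0.18 0.03 0; 0.13 -0.18 0.04 0; 0.17 -0.18 0.05 0"

```text
time: 19.35
eef_pos: [0.5071, 0.3392, 0.2407]
ee_rot: [-90.1, 0.1, 95.1]
force: [0.5, -0.1, 0.2]
width: 0.0299
```

Call:
jog_arm:
  deltas: "0.04 0 0.01 0; 0.08 0 0.02 0; 0.12 0 0.03 0; 0.15 0 0.04 0; 0.16 0 0.04 0; 0.16 0 0.04 0"

```text
time: 19.95
eef_pos: [0.452, 0.4958, 0.2394]
ee_rot: [-90.1, 0.2, 95.3]
force: [0.4, -0.0, -0.3]
width: 0.0301
```

Run:
```python
from tilt import *
import ov
from ov import T
b=optics.read_camera('scene');a=optics.read_camera('top')
s=st()
cv2.imwrite('pics/fs.png',b[:,:,::-1]);cv2.imwrite('pics/ft.png',a[:,:,::-1])
f=lambda im,x,y,w,h,s:cv2.resize(im[y:y+h,x:x+w,::-1],None,fx=s,fy=s,interpolation=cv2.INTER_CUBIC)
cv2.imwrite('pics/p15.png',np.vstack([f(b,230,180,100,75,4)])); 
A=f(a,220,205,85,95,5); B=f(b,230,180,95,80,4.8 and 5)
o=np.zeros((480,800,3),np.uint8); o[:475,:320]=A[:475,:320]; o[:400,325:800]=B[:400,:475]; cv2.imwrite('pics/p15.png',o)
F=T(.568,.1725,5.1)
for cx in (0,.004):
  print(cx,[np.round((np.array(proj('top',F(p)))-[220,205]+.5)*5) for p in [(cx-.0475,-.0275,.055),(cx-.0475,.0275,.055),(cx-.06,-.04,.052),(cx-.06,.04,.052)]])
```

```text
t 20.05 pos [0.4532 0.494  0.2397] rot [-90.08   0.19  95.12] F [-0.2 -0.5 -1.2] w 0.0301
0 [array([288., 323.]), array([175., 334.]), array([316., 346.]), array([153., 363.])]
0.004 [array([287., 315.]), array([175., 326.]), array([315., 338.]), array([152., 354.])]
```

View pics/p15.png

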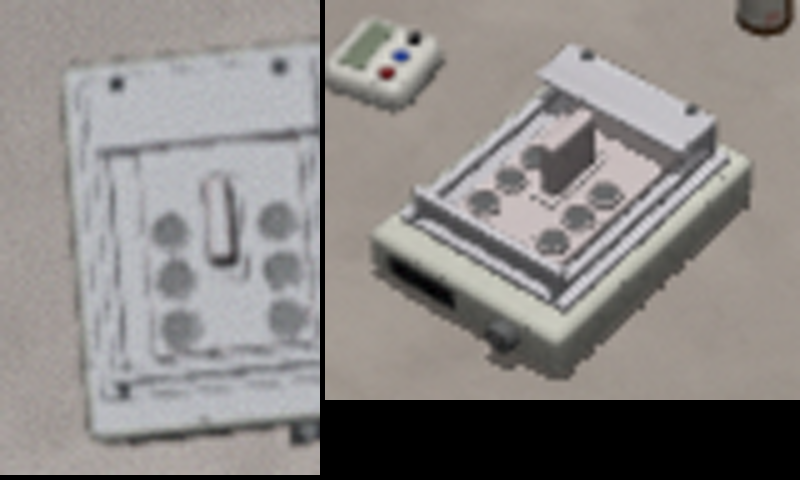

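View pics/ft.png

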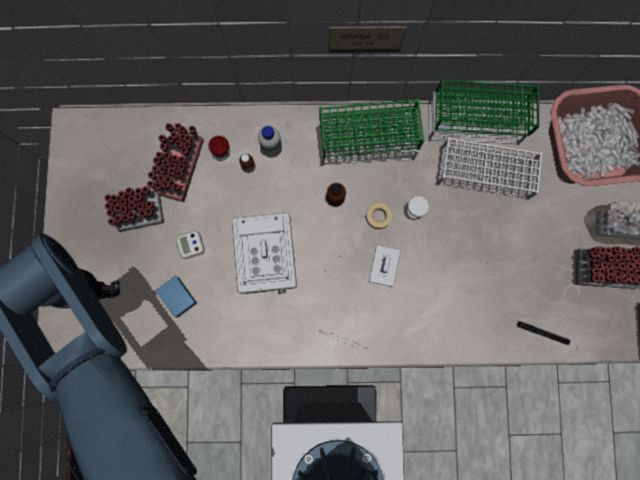

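The plate lies flat and square, well edge (160,355)–(315,345) behind the sill, other end under the lip. All bystanders are where they were in the first picture.

```bash
python3 -c "
from station import job
print(job.sign_off())"
```

```text
the job is handed in; nothing more can be done
None
```

The well plate is in the shaker nest, flat and released, and I handed the job in at about 20 s. The sign-off gives no verdict.

**How it was done:** The jog moves cannot tilt the tool. I gripped the rib at 20 N and pressed the well end on top of the lip from behind until the plate pivoted in the pads to about 16°, plain edge low. I then lowered the plain edge into the nest, slid it under the lip with the well edge raised, pressed the plate down flat in small steps, and opened the fingers.

**Last checks:**
- **Flatness:** the press met a hard stop at about 20 N. The front wells then sat within 1 px of where a flat plate would show them.
- **Position:** the plate's centre is about 0 to +2 mm along the nest. That puts the plain edge roughly 18 mm under the lip and the well edge about 4–6 mm behind the sill. I worked this out from the visible wells and well edge, because the lip hides the plain edge.
- **Surroundings:** the blank plate and the bystanders look unmoved in the final top view, and the arm is clear.

**What went wrong or disagreed:**
- One lowering step jammed at 33 N, and the plate slid about 5 mm in the pads. I backed off, shifted 4 mm towards the lip and lowered again without trouble.
- The gripper stopped 2.6 mm lower than I had calculated for a flat plate, which suggests the plate also slid vertically in the pads.
- My estimates of the sill's position differed by a few millimetres between views.

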